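# Start the extractor fan and open the solvent bottle

### The job

Before opening the patch solvent, start the extractor fan: press the round button on its small box fully down and let it come back up. Then open the solvent bottle that is fixed in its holder: push its safety cap down, twist it anticlockwise while it is down until it is free, lift it straight off, and finish still gripping the cap level and motionless straight above the bottle, its rim about 5 cm above the neck. Leave everything else on the shelf where it is.

Things in the scene. Friction and masses are not known exactly. Their poses are not given: they have to be found in the camera images.
- fan_button_top (a point): Centre of the top face of the black round spring push button (32 mm diameter) on a grey box 90 x 80 x 50 mm (on a dark 110 x 100 mm foot plate) that is fixed to the shelf. Pressed straight down; the point moves down with it.
- fan_button (a joint): Travel of that button in m: 0 released, 0.006 fully down (pressing it fully takes about 5 N; it springs back by itself).
- bottle: White plastic solvent bottle with a paper label, 76 mm diameter, in a round steel holder (86 mm diameter, 30 mm high) on a dark steel plate 110 x 110 x 6 mm, fixed to the shelf: neither moves nor turns. Origin at the centre of the plate's underside on the shelf surface, z up along the bottle's axis. Shoulder from 66 to 86 mm high; the cap covers the neck from 108 mm up.
- neck_top (a point): Centre of the neck rim, 125 mm above the shelf surface; a sprung seal (23 mm diameter) stands 8 mm out of it and pushes the cap up. The cap is held by three lugs: closed, it neither pulls off nor turns. Pressed down 4 mm or more (6 N to start, 11 N at the stop, 8 mm down) it turns anticlockwise seen from above; turned 43 to 83 degrees (63 is best; stop at 85) it lifts straight off.
- cap_center (a point): Centre, half-way up, of the round grey fluted safety cap, 52 mm diameter, 30 mm high, 35 g or so. Closed, its flat top is 138 mm and its lower edge 108 mm above the shelf surface. z axis up; closed, its x axis lies along the bottle's x axis (5 degrees of play). Let go, it springs back up.
- patch_tin: Closed aluminium patch tin, 104 x 66 x 27 mm, on the grey turntable (200 mm diameter, 26 mm high) at the back. Leave alone. Origin under its centre.
- pump: Aluminium hand pump about 280 mm long, lying lengthwise far to the right, 34 mm high. Origin under its middle. Leave alone.
- file: Small steel file with wooden handle, 150 mm long, 12 mm high, lying lengthwise in the middle. Leave alone.
- cap_tray: Red divided valve cap tray 85 x 65 x 18 mm in the middle. Leave alone.
- spanner: Steel spanner 170 mm long lying far to the left. Leave alone.
- oil_bottle: Small oil bottle, 52 mm diameter, 130 mm high, loose, with an ordinary small cap, standing far to the right. Leave alone.
- tyre_lever: Black tyre lever 140 mm long lying far to the left. Leave alone.
Mind the look-alikes: they are no part of the job. There is more than one size of the part that bears cap_center; the job needs the largest. Leave any green look-alike of the part that bears fan_button_top alone.

How it is judged (in metres and radians):
On the way, in this order (a step that is already met when the one before it is completed fails the run):
1. the fan button is fully down (value of joint fan_button above 0.005 m), for 0.05 s.
2. the fan button is released and back up (value of joint fan_button below 0.001 m and contact force between fan_button and the arm below 0.05 N), for 0.1 s.
3. the cap, still in its closed turn, is pressed at least 3.5 mm down (z of cap_center in the frame of bottle below 0.1195 m and angle between the x axis of cap_center and the x axis of bottle, either way round below 0.35 rad), for 0.05 s.
4. the cap is turned by at least 30 degrees, still seated on the neck (z of cap_center in the frame of bottle below 0.127 m and angle between the x axis of cap_center and the x axis of bottle, either way round above 0.52 rad), for 0.05 s.
At the end, for the whole second after the job is handed in: The cap is gripped by the fingers, touching nothing of the bottle, still (under 0.03 m/s), level within 17 degrees, within 30 mm of straight above the neck, its lower rim 25 to 90 mm above the neck rim; the fan button is up (z of cap_center in the frame of bottle between 0.165 and 0.23 m and horizontal distance between cap_center and neck_top below 0.03 m and angle between cap_center's own z axis and vertical below 0.3 rad and linear speed of cap below 0.03 m/s and contact force between cap and the fingers above 1 N and contact force between cap and bottle below 0.05 N and value of joint fan_button below 0.0015 m); the arm keeps its last pose, push and grip.
It fails at once if a bystander (patch tin, pump, file, valve cap tray, spanner, oil bottle or tyre lever) is shifted by more than 25 mm (distance of any of patch_tin, pump, file, cap_tray, spanner, oil_bottle, tyre_lever from where it was at the start of the episode above 0.025 m).
It also fails if it takes over 48 s, if anything falls off the work surface, if the arm or the gripper's body presses on something with over 40 N, if the wrist force passes 120 N, or if a joint passes its speed limit or range.

### The arm

A 6-joint arm with a two-finger parallel gripper is mounted at the origin on the work surface. World frame = base frame: x ahead of the robot, y to its left, z up, the work surface at z = 0. Lengths are in m, angles in degrees, forces in N, time in s.
With the tool pointing down it reaches from about 0.4 to 0.925 m from the base axis. Payload 3.4 kg.
Tool frame: the origin (TCP) lies on the centre line of the jaws, within the pads' length; the fingertips stand r.tcp_to_tips ahead of it and the grasp point (between the pads) lies 6 mm ahead of it (r.tcp_to_tips is the distance from the TCP to the fingertips, in m); z points along the fingers, y is the line along which they close (so a half turn about z gives the same grasp; the last joint's range is limited). The gripper opens to 85 mm and grips with 20 to 120 N. Pads are 22 mm wide; open, the fingers measure 114 mm over their backs; the gripper's body (76 mm by 85 mm) begins 54 mm behind the grasp point. The pads swing forward as they close: fully open they stand 13 mm farther back than shut.
Start: joints at [61.564, 17.578, 86.31, -0, 76.112, -4.211], TCP at [0.236, 0.524, 0.256] pointing down, gripper open.
Joint ranges: [-179.03, 179.03], [-60, 130.46], [8.19, 133.38], [-81.62, 261.62], [5.75, 156.47], [-153.77, 153.77]. Speed limits (degrees/s): [147.25, 147.25, 180, 180, 180, 180].

### API

Orientations are given as a 3x3 rotation matrix whose columns are the frame's x, y, z axes.
In Python, from plant import monitor, vision, r gives the robot as it stands.
- The arm moves only by the shell command python3 -m inch 'ROWS' [FORCE]. ROWS is JSON, a list of rows, each a list of 5 numbers: the shift along the tool's x, y, z in m, then the turn about the tool's z in degrees, then the gripper's target within -1 to 1 (shut at 1, half-way at 0, fully open at -1). A call has 1 to 10 rows; each row is the pose to reach, as a shift and turn from the pose commanded when the call began, along the tool's axes at that moment; what a row does not reach only later rows make up. A row lasts 1/12 s, in which the tool goes at most 41.7 mm and 7.16 degrees, less where a joint would pass 70% of its speed; a pose out of reach is approached as far as the arm can. A call with a gripper value outside its range is refused whole. The fingers move at their own pace and stop on an object; FORCE is the grip in N (left out, the last holds). Time passes only in rows, so rows that repeat a pose let the fingers close. It gives the time, the measured TCP pose, the force, the opening and the grip force at its end, in the units of the state.
- monitor.read_state(): the state, without advancing time (a new reading comes with each control period).
- vision.snapshot(name): name is "scene" or "top" or "wrist"; returns a dict with "img" (384x512x3 uint8, red, green, blue), "camera_matrix" (3x3 intrinsics, pixels), "dist" ([k1, k2, p1, p2, k3] as OpenCV has them; the pictures are not rectified), "R" (3x3) and "t" (3): a world point X has camera coordinates R X + t; the wrist camera has in their place "hand_eye" (4x4, takes a point from camera to tool coordinates, whose origin is the TCP and whose axes are the flange's). Camera axes: x right, y down, z forward; pixel columns grow to the right and rows downward; lengths in m; the calibration is good to about 2 mm. A picture is of the moment at which its call begins: read the wrist's pose just before it. There is no depth.
- r.finish_job(): hands the job in; it is judged then, once.
The state is a dict: "time_s": time; "joints": joint angles; "joint_velocities": joint speeds; "tau": joint torques, N m; "position": TCP position; "eef_rot": TCP orientation; "wrist_force": force on the tool from outside, world axes, zero at the start; "torque": the same for the moment, N m; "opening": opening from 0.0 (shut) to 1.0 (fully open); "finger_force": force on a finger pad.
Only numpy, scipy, OpenCV 4.12 (cv2) and the standard library are available. Lean on these libraries where they do the work, as an engineer would, in place of code of your own. Each camera call takes 0.05 s, during which the arm holds its last target. There are 200 camera calls.

## Working session

There is one attempt and no reset: what is moved stays moved. The work goes in short steps, Python scripts to look and compute and a shell command to move; the robot and the scene stay as the last step left them, time stands still between calls to the robot, and variables do not carry over. Pictures are saved under pics/ and viewed, at most 10 in all, crops included, and the job is handed in when it is done.

```bash
mkdir -p pics; cat > h.py <<'E'
import numpy as np, cv2
from plant import monitor, vision, r
def snap(n):
    s=monitor.read_state(); d=vision.snapshot(n); d['s']=s
    if 'hand_eye' in d:
        H=np.array(d['hand_eye']); Rw=np.array(s['eef_rot']); p=np.array(s['position'])
        d['C']=Rw@H[:3,3]+p; d['Rwc']=Rw@H[:3,:3]
    else:
        R=np.array(d['R']); d['Rwc']=R.T; d['C']=-R.T@np.array(d['t'])
    return d
def save(d,f): cv2.imwrite('pics/'+f,cv2.cvtColor(d['img'],cv2.COLOR_RGB2BGR))
def ray(d,uv,z):
    q=cv2.undistortPoints(np.array([[uv]],float),np.array(d['camera_matrix']),np.array(d['dist']))[0,0]
    v=d['Rwc']@np.array([q[0],q[1],1]); return d['C']+v*(z-d['C'][2])/v[2]
E
python3 - <<'E'
from h import *
a=snap('top');b=snap('scene')
save(a,'top0.png');save(b,'scene0.png')
s=a['s'];print(s['position'],np.round(s['eef_rot'],3),s['time_s'],s['opening'],r.tcp_to_tips)
print(a['C'],b['C'])
E
```

```text
[0.23563888 0.52378083 0.25537358] [[-0.912  0.41  -0.001]
 [ 0.41   0.912 -0.002]
 [ 0.    -0.002 -1.   ]] 0.0 0.9996540607494965 0.025
[0.30053795 0.01500324 1.2871552 ] [1.55352813 0.33666983 1.33563962]
```

View pics/top0.png

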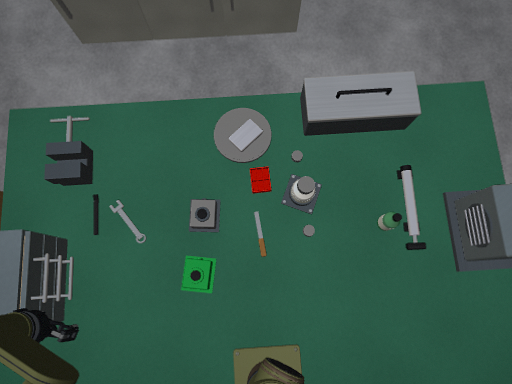

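View pics/scene0.png

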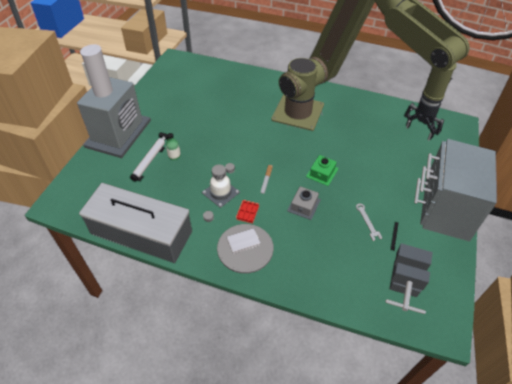

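In the top view, the fan button could be the grey box with the black button (203,214) or the green look-alike (197,275). I choose the grey one. The cap could be the one on the bottle (306,185) or the loose, smaller ones at (297,156) and (309,231). I choose the one on the bottle. Next I'll check both choices in one crop and measure them.

```bash
cat > m.py <<'E'
from h import *
a=snap('top');b=snap('scene')
A=cv2.resize(a['img'][140:250,180:330],None,fx=5,fy=5,interpolation=3)
B=cv2.resize(b['img'][155:225,190:330],None,fx=5,fy=5,interpolation=3)
cv2.imwrite('pics/crop1.png',cv2.cvtColor(np.vstack([A[:, :700],B])[:900],cv2.COLOR_RGB2BGR)) if 0 else None
c=np.zeros((600,800,3),np.uint8)
A=cv2.resize(a['img'][145:245,185:335],None,fx=4,fy=4,interpolation=3); c[:400,:600]=A[:400]
B=cv2.resize(b['img'][157:217,190:330],None,fx=3.3,fy=3.3,interpolation=3); c[400:400+B.shape[0],:B.shape[1]]=B
cv2.imwrite('pics/crop1.png',cv2.cvtColor(c,cv2.COLOR_RGB2BGR))
for uv,z in(((203,214),.06),((306,185),.138)): print('top',ray(a,uv,z))
for uv,z in(((306,195),.06),((219,172),.138)): print('scene',ray(b,uv,z))
E
python3 m.py
```

```text
top [0.51893196 0.17034381 0.06      ]
top [ 0.57352855 -0.15565313  0.138     ]
scene [0.52283711 0.17780155 0.06      ]
scene [ 0.59014373 -0.14720513  0.138     ]
```

View pics/crop1.png

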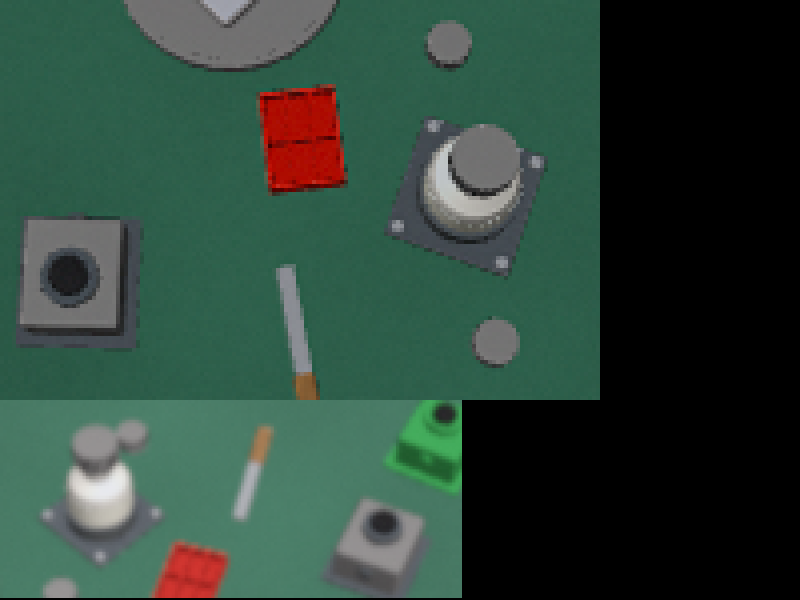

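The crop confirms both choices: grey box with the black button (top-view pixel 202.2,213.8) and the large cap on the bottle (306,184.5). The two loose caps are clearly smaller. Next I'll triangulate both.

```bash
cat >> h.py <<'E'
def tri(a,ua,b,ub):
    A=[];y=[]
    for d,u in((a,ua),(b,ub)):
        v=ray(d,u,0)-d['C'];v/=np.linalg.norm(v);P=np.eye(3)-np.outer(v,v);A.append(P);y.append(P@d['C'])
    return np.linalg.lstsq(np.vstack(A),np.hstack(y),rcond=None)[0]
def tool(p):
    s=monitor.read_state();return np.round(np.array(s['eef_rot']).T@(np.array(p)-s['position']),4)
E
python3 - <<'E'
from h import *
a=snap('top');b=snap('scene')
B=tri(a,(202.2,213.8),b,(306,194.3));K=tri(a,(306,184.5),b,(219,168.2))
print(B,K,ray(a,(202.2,213.8),.062),ray(a,(306,184.5),.138),ray(b,(219,168.2),.138),ray(b,(306,194.3),.062))
print(tool([B[0],B[1],.16]))
E
```

```text
[0.519445   0.17490023 0.05913549] [ 0.57432741 -0.15463887  0.14018482] [0.51939308 0.17261062 0.062     ] [ 0.57509066 -0.15580137  0.138     ] [ 0.57247504 -0.15465326  0.138     ] [0.52115143 0.17714018 0.062     ]
[-0.4019 -0.2021  0.0961]
```

```bash
python3 -m inch '[[-0.037,-0.018,0.005,0,1],[-0.074,-0.036,0.01,0,1],[-0.11,-0.055,0.015,0,1],[-0.147,-0.073,0.02,0,1],[-0.184,-0.092,0.025,0,1],[-0.22,-0.11,0.03,0,1],[-0.257,-0.128,0.035,0,1],[-0.294,-0.146,0.04,0,1],[-0.33,-0.165,0.045,0,1],[-0.365,-0.184,0.05,0,1]]' 20
python3 -m inch '[[-0.02,-0.01,0.0,0,1],[-0.037,-0.018,0.02,0,1],[-0.037,-0.018,0.045,0,1],[-0.037,-0.018,0.045,0,1]]'
python3 - <<'E'
from h import *
d=snap('wrist');save(d,'w1.png');print(d['s']['position'],d['s']['time_s'],d['s']['opening'],d['s']['wrist_force'])
E
```

```text
time_s: 1.13
position: [0.4945, 0.205, 0.2063]
eef_rot: [[-0.912, 0.41, 0.001], [0.41, 0.912, 0.0], [-0.0, 0.0, -1.0]]
wrist_force: [0.3, -0.1, -1.0]
opening: 0.0
finger_force: 0.0
time_s: 1.47
position: [0.5177, 0.1732, 0.1575]
eef_rot: [[-0.911, 0.413, -0.007], [0.413, 0.911, -0.002], [0.006, -0.005, -1.0]]
wrist_force: [-1.0, -0.2, -0.3]
opening: -0.002
finger_force: 0.0
[0.51772698 0.1732079  0.15751406] 1.4667 -0.0023865555802884087 [-1.04714658 -0.17395773 -0.25668997]
```

View pics/w1.png

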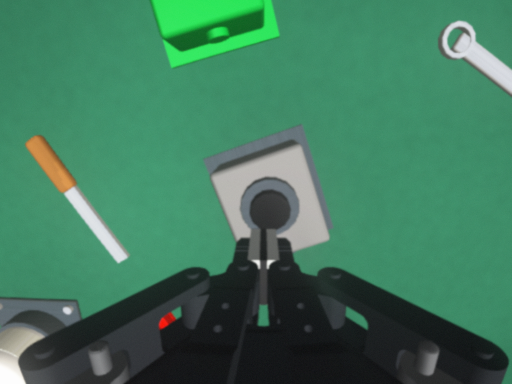

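The wrist view shows the black button at about (270,211) in its collar, with the closed fingertips just below it in the image. I'll compute the offset from that.

```bash
python3 - <<'E'
from h import *
d=snap('wrist')
for z in(.056,.06,.064):
    p=ray(d,(270,211),z);print(p,tool([p[0],p[1],z+.025]))
E
```

```text
[0.52757332 0.1756499  0.056     ] [-0.008   0.0045  0.0796]
[0.52628375 0.17613323 0.06      ] [-0.0066  0.0044  0.0756]
[0.52499417 0.17661656 0.064     ] [-0.0053  0.0043  0.0716]
```

```bash
python3 -m inch '[[-0.004,0.004,0.03,0,1],[-0.004,0.004,0.055,0,1],[-0.004,0.004,0.064,0,1],[-0.004,0.004,0.068,0,1],[-0.004,0.004,0.071,0,1],[-0.004,0.004,0.071,0,1]]'
```

```text
time_s: 2.07
position: [0.5242, 0.1778, 0.0915]
eef_rot: [[-0.912, 0.41, -0.001], [0.41, 0.912, 0.0], [0.001, -0.0, -1.0]]
wrist_force: [-2.9, 0.7, 4.4]
opening: -0.001
finger_force: 2.3
```

```bash
python3 -m inch '[[0,0,0.002,0,1],[0,0,0.004,0,1],[0,0,0.005,0,1],[0,0,0.005,0,1]]'
```

```text
time_s: 2.4
position: [0.5247, 0.1778, 0.0906]
eef_rot: [[-0.912, 0.41, 0.002], [0.41, 0.912, 0.001], [-0.002, 0.002, -1.0]]
wrist_force: [-10.2, -1.8, 27.8]
opening: -0.003
finger_force: 14.3
```

```bash
python3 - <<'E'
from h import *
d=snap('wrist');b=snap('scene');a=snap('top')
c=np.zeros((600,800,3),np.uint8)
c[:300,:450]=cv2.resize(d['img'][150:350,110:410],None,fx=1.5,fy=1.5)
c[300:600,:400]=cv2.resize(b['img'][165:225,265:345],None,fx=5,fy=5,interpolation=3)
c[300:600,400:]=cv2.resize(a['img'][180:240,165:245],None,fx=5,fy=5,interpolation=3)
save({'img':c},'w2.png')
E
```

```text
(no output)
```

View pics/w2.png

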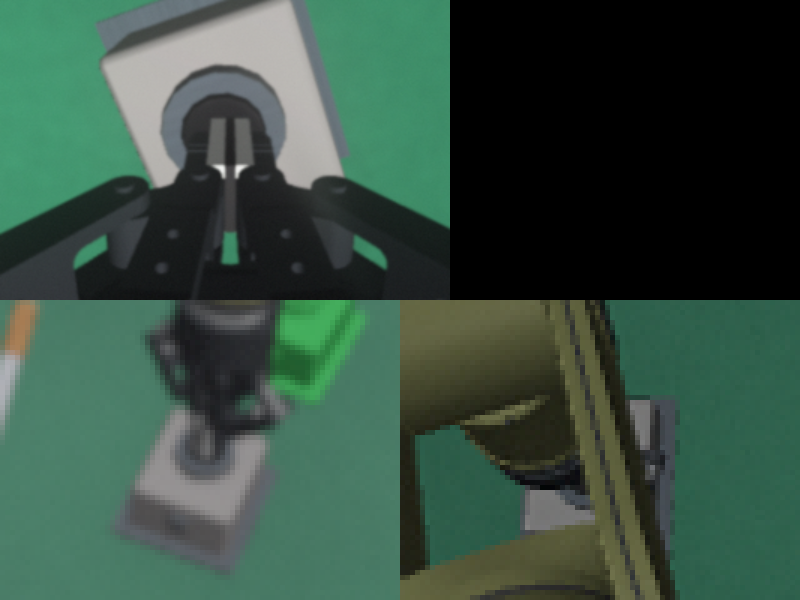

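```bash
for i in 1 2 3 4 5; do python3 -m inch '[[0,0,-0.001,0,1],[0,0,-0.002,0,1],[0,0,-0.002,0,1]]' | egrep 'position|wrist'; done
```

```text
position: [0.5246, 0.1778, 0.0908]
wrist_force: [-6.4, -0.3, 15.7]
position: [0.5249, 0.1777, 0.0914]
wrist_force: [-3.5, 0.0, 4.9]
position: [0.5253, 0.1776, 0.092]
wrist_force: [-2.7, 2.7, 4.3]
position: [0.5255, 0.1774, 0.0935]
wrist_force: [-2.3, 1.7, 3.4]
position: [0.5256, 0.1772, 0.0954]
wrist_force: [-0.0, 2.0, 2.0]
```

The force trace shows a full press: a soft spring up to about 5 N, then a hard stop. Next I'll lift and cross to above the bottle.

```bash
python3 -m inch '[[0,0,-0.02,0,1],[0,0,-0.05,0,1],[0,0,-0.09,0,1],[-0.01,-0.016,-0.125,0,0],[-0.03,-0.046,-0.15,0,-1],[-0.05,-0.078,-0.16,0,-1],[-0.07,-0.109,-0.16,0,-1],[-0.09,-0.14,-0.16,0,-1],[-0.11,-0.172,-0.16,0,-1],[-0.13,-0.203,-0.16,0,-1]]' 60
python3 -m inch '[[-0.02,-0.031,0,0,-1],[-0.035,-0.056,0,0,-1],[-0.051,-0.08,0,0,-1],[-0.051,-0.08,0,0,-1],[-0.051,-0.08,0,0,-1]]'
python3 - <<'E'
from h import *
d=snap('wrist');save(d,'w3.png');s=d['s'];print(s['position'],s['time_s'],np.round(s['joints'],1))
E
```

```text
time_s: 4.63
position: [0.5602, -0.0638, 0.2552]
eef_rot: [[-0.912, 0.41, 0.0], [0.41, 0.912, -0.001], [-0.001, -0.001, -1.0]]
wrist_force: [-0.1, 0.5, 0.2]
opening: 0.974
finger_force: 0.0
time_s: 5.05
position: [0.5739, -0.1573, 0.2545]
eef_rot: [[-0.911, 0.413, -0.001], [0.413, 0.911, -0.0], [0.001, -0.001, -1.0]]
wrist_force: [-0.5, 0.8, 0.6]
opening: 1.002
finger_force: 0.0
[ 0.57387975 -0.15730468  0.25451311] 5.05 [-19.4  19.3  84.   -0.   76.8 -85. ]
```

View pics/w3.png

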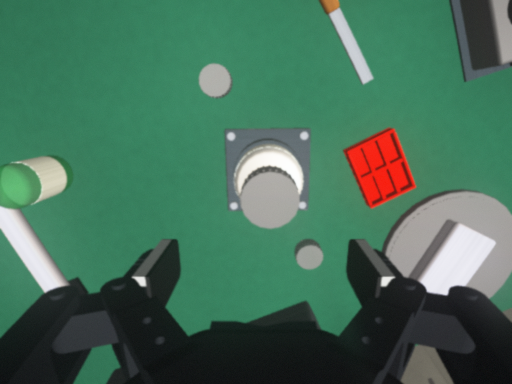

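The cap's top is at about (270,199), between the open jaws. Joint 6 is at -85°, so I'll pre-turn 40° clockwise to leave room for the twist.

```bash
python3 - <<'E'
from h import *
d=snap('wrist')
g=cv2.cvtColor(d['img'],cv2.COLOR_RGB2HSV).astype(int)
m=((g[...,1]<25)&(g[...,2]>110)&(g[...,2]<175)).astype(np.uint8)
m[:165]=0;m[235:]=0;m[:,:225]=0;m[:,315:]=0
m=cv2.morphologyEx(m,cv2.MORPH_OPEN,np.ones((5,5)))
c=max(cv2.findContours(m,0,2)[0],key=cv2.contourArea);(x,y),q=cv2.minEnclosingCircle(c);print(x,y,q)
for u in((x,y),(270,199)):
    p=ray(d,u,.138);print(p,tool([p[0],p[1],.136]))
E
```

```text
267.5 198.5 30.830278396606445
[ 0.57699228 -0.15308348  0.138     ] [-0.0026  0.0032  0.1187]
[ 0.57829797 -0.15129142  0.138     ] [-0.003   0.0053  0.1187]
```

```bash
python3 -m inch '[[-0.002,0.004,0,7,-1],[-0.002,0.004,0.0,14,-1],[-0.002,0.004,0.01,21,-1],[-0.002,0.004,0.03,28,-1],[-0.002,0.004,0.06,35,-1],[-0.002,0.004,0.09,40,-1],[-0.002,0.004,0.11,40,-1],[-0.002,0.004,0.118,40,-1],[-0.002,0.004,0.118,40,-1]]'
python3 -m inch '[[0,0,0,0,-0.4],[0,0,0,0,-0.2],[0,0,0,0,0],[0,0,0,0,0.2],[0,0,0,0,0.4],[0,0,0,0,1],[0,0,0,0,1],[0,0,0,0,1]]' 60
```

```text
time_s: 5.9
position: [0.5756, -0.1505, 0.1351]
eef_rot: [[-0.437, 0.9, -0.005], [0.9, 0.437, 0.002], [0.004, -0.004, -1.0]]
wrist_force: [-0.0, 0.4, 0.4]
opening: 1.002
finger_force: 0.0
time_s: 6.57
position: [0.5787, -0.1525, 0.1395]
eef_rot: [[-0.435, 0.901, 0.004], [0.901, 0.435, -0.001], [-0.002, 0.003, -1.0]]
wrist_force: [-0.6, 1.1, 5.6]
opening: 0.587
finger_force: 61.1
```

```bash
python3 -m inch '[[0,0,0.002,0,1],[0,0,0.004,0,1],[0,0,0.006,0,1],[0,0,0.006,0,1]]'|egrep 'pos|force'; python3 -m inch '[[0,0,0.002,0,1],[0,0,0.003,0,1],[0,0,0.003,0,1]]'|egrep 'pos|force'
```

```text
position: [0.5787, -0.1525, 0.1337]
wrist_force: [-1.0, 1.5, 9.4]
finger_force: 61.5
position: [0.5787, -0.1525, 0.1317]
wrist_force: [-2.6, 2.0, 13.0]
finger_force: 61.9
```

The cap is pressed 7.8 mm with 13 N, so it's at the stop. Next is the anticlockwise twist.

```bash
python3 -m inch '[[0,0,0.0005,-5,1],[0,0,0.0005,-12,1],[0,0,0.0005,-19,1],[0,0,0.0005,-26,1],[0,0,0.0005,-33,1],[0,0,0.0005,-40,1],[0,0,0.0005,-47,1],[0,0,0.0005,-54,1],[0,0,0.0005,-60,1],[0,0,0.0005,-64,1]]'; python3 -m inch '[[0,0,0,0,1],[0,0,0,0,1]]'
python3 -c "
from h import *
s=monitor.read_state();print(s['torque'],s['joints'])"
```

```text
time_s: 7.98
position: [0.5794, -0.1532, 0.1317]
eef_rot: [[-1.0, -0.001, 0.006], [-0.001, 1.0, -0.002], [-0.006, -0.002, -1.0]]
wrist_force: [-2.1, -0.4, 14.3]
opening: 0.594
finger_force: 62.0
time_s: 8.15
position: [0.5794, -0.1532, 0.1317]
eef_rot: [[-1.0, 0.004, 0.006], [0.004, 1.0, -0.002], [-0.006, -0.002, -1.0]]
wrist_force: [-1.8, 0.8, 14.1]
opening: 0.587
finger_force: 61.9
[0.12525762 0.38048146 0.06048794] [-1.88446225e+01  2.59120853e+01  9.27791743e+01 -1.23552056e-02
  6.09341999e+01 -1.08630672e+02]
```

```bash
python3 -m inch '[[0,0,-0.004,0,1],[0,0,-0.008,0,1],[0,0,-0.011,0,1],[0,0,-0.013,0,1],[0,0,-0.015,0,1],[0,0,-0.015,0,1]]'
```

```text
time_s: 8.65
position: [0.5774, -0.1524, 0.1432]
eef_rot: [[-1.0, 0.004, 0.0], [0.004, 1.0, -0.0], [-0.0, -0.0, -1.0]]
wrist_force: [-0.1, 0.7, -0.8]
opening: 0.585
finger_force: 62.4
```

```bash
python3 -m inch '[[0,0,-0.01,0,1],[0,0,-0.02,0,1],[0,0,-0.03,0,1],[0,0,-0.04,0,1],[0,0,-0.05,0,1],[0,0,-0.058,0,1],[0,0,-0.063,0,1],[0,0,-0.063,0,1],[0,0,-0.063,0,1],[0,0,-0.063,0,1]]'
python3 - <<'E'
from h import *
d=snap('wrist');b=snap('scene')
c=np.zeros((600,800,3),np.uint8)
c[:384,:512]=d['img']
c[384:600,:400]=cv2.resize(b['img'][140:210,170:300],(400,216),interpolation=3)
save({'img':c},'end.png')
E
```

```text
time_s: 9.48
position: [0.577, -0.1522, 0.2054]
eef_rot: [[-1.0, 0.004, -0.001], [0.004, 1.0, 0.0], [0.001, 0.0, -1.0]]
wrist_force: [-0.0, -0.5, -0.5]
opening: 0.589
finger_force: 63.6
```

View pics/end.png

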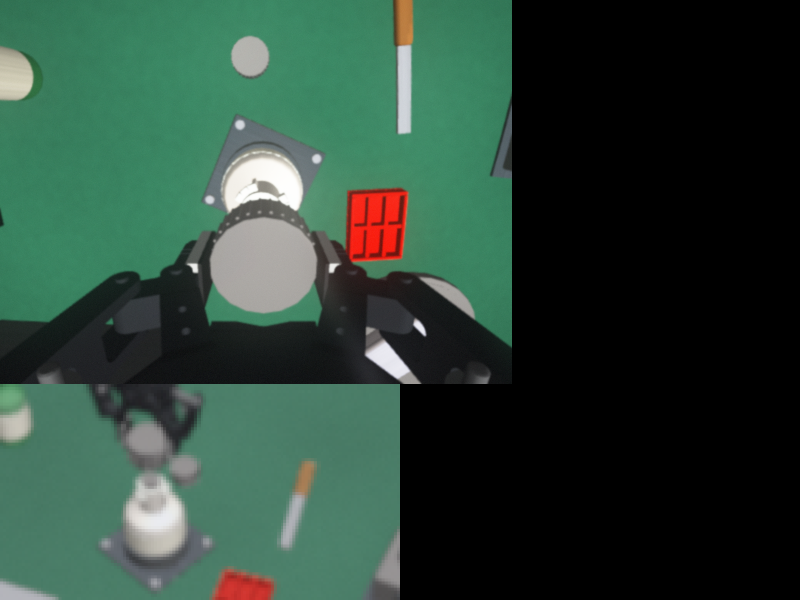

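The cap is off, gripped level at (263,264) above the bare neck at (262,188), with a clear gap in the scene view. Handing in.

```bash
python3 -c "
from plant import r
print(r.finish_job())"
```

```text
the job is handed in; nothing more can be done
None
```

I pressed the fan button fully and released it, then pushed, twisted and lifted off the cap. I handed the job in at about 9.6 s with the cap gripped level about 5 cm above the neck; no verdict was returned.

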